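# Start three kitchen timers in cooking order

### The job

Start the three white push-top timers in cooking order: tap down the key of the square timer first, then the round one, then the long one, each lightly with the fingertips until its key has gone well down and stays there. Do not pick up, tip or shove the timers, and leave everything else on the table where it stands.

Things in the scene. Friction and masses are not known exactly. Their poses are not given: they have to be found in the camera images.
- square_timer: Loose white push-top kitchen timer on rubber feet, square, 84 x 84 mm seen from above, 0.35 kg, with a small dark window in its front face (its -x side). Its case is 30 mm high; in the middle of its top is a square grey push key, 42 x 42 mm, which starts about 16 mm proud of the case. Origin: centre of the underside, on the table; z up.
- square_key_top (a point): Centre of the flat top face of the square timer's key, about 46 mm above the table while it is up; moves with the key and its cap; z up.
- square_key (a joint): Travel of that key in m: 0 up, 0.009 at its bottom stop. It slides straight down against a friction of about 3 N and stays where it is pushed to. Its cap is springy (2.5 N per mm, up to 6 mm, not counted in this value): the face goes down about 1.2 mm more than the key while it is pushed, and comes up by that when let go. The timer is running from 0.005 on.
- round_timer: Loose white push-top kitchen timer on rubber feet, round, 86 mm across seen from above, 0.35 kg, with a small dark window in its front face (its -x side). Its case is 30 mm high; in the middle of its top is a round grey push key, 44 mm across, which starts about 16 mm proud of the case. Origin: centre of the underside, on the table; z up.
- round_key_top (a point): Centre of the flat top face of the round timer's key, about 46 mm above the table while it is up; moves with the key and its cap; z up.
- round_key (a joint): Travel of that key in m: 0 up, 0.009 at its bottom stop. It slides straight down against a friction of about 3 N and stays where it is pushed to. Its cap is springy (2.5 N per mm, up to 6 mm, not counted in this value): the face goes down about 1.2 mm more than the key while it is pushed, and comes up by that when let go. The timer is running from 0.005 on.
- long_timer: Loose white push-top kitchen timer on rubber feet, oblong, 60 mm (its x) by 110 mm (its y) seen from above, 0.35 kg, with a small dark window in its front face (its -x side). Its case is 30 mm high; in the middle of its top is an oblong grey push key, 30 mm (x) by 72 mm (y), which starts about 16 mm proud of the case. Origin: centre of the underside, on the table; z up.
- long_key_top (a point): Centre of the flat top face of the long timer's key, about 46 mm above the table while it is up; moves with the key and its cap; z up.
- long_key (a joint): Travel of that key in m: 0 up, 0.009 at its bottom stop. It slides straight down against a friction of about 3 N and stays where it is pushed to. Its cap is springy (2.5 N per mm, up to 6 mm, not counted in this value): the face goes down about 1.2 mm more than the key while it is pushed, and comes up by that when let go. The timer is running from 0.005 on.
- beige_cup: Bystander: beige cup, 93 mm across, 64 mm high. Loose; origin at the centre of its underside.
- tape: Bystander: roll of brown packing tape lying flat, 92 mm across, 48 mm high. Loose; origin at the centre of its underside.
- cup_left: Bystander: small white portion cup, 76 mm across, 47 mm high. Loose; origin at the centre of its underside.
- cup_right: Bystander: small white portion cup, 76 mm across, 47 mm high. Loose; origin at the centre of its underside.
- desk_stapler: Bystander: black desk stapler, 34 x 133 mm, 50 mm high. Loose; origin at the centre of its underside.
- tin: Bystander: green tin with a lid, 71 x 88 mm, 111 mm high. Loose; origin at the centre of its underside.
- pad: Bystander: purple spiral order pad, 140 x 99 mm, 14 mm thick. Loose; origin at the centre of its underside.

How it is judged:
By the outcome, as a careful person would: the job done as asked, in the order asked, and still so for the second after the job is handed in, with the robot touching nothing.
It also fails if it takes over 45 s, if anything falls off the work surface, if the arm or the gripper's body presses on something with over 40 N, if the wrist force passes 120 N, or if a joint passes its speed limit or range.

### The arm

A 7-joint arm with a two-finger parallel gripper is mounted at the origin on a cart in front of the work surface, level with it; the furniture and walls round the work are solid. World frame = base frame: x ahead of the robot, y to its left, z up, the work surface at z = 0. Lengths are in mm, angles in rad, forces in N, time in s.
With the tool pointing down it reaches from about 425 to 875 mm from the base axis. Payload 8.4 kg.
Tool frame: the origin (TCP) lies on the centre line of the jaws, within the pads' length; the fingertips stand 11 mm ahead of it and the grasp point (between the pads) lies 8 mm behind it; y points along the fingers, z is the direction in which the jaws open and shut, and the axes are right-handed (so a half turn about y gives the same grasp; the last joint's range is limited). The gripper opens to 85 mm and grips with 20 to 120 N. Pads are 22 mm wide; open, the fingers measure 114 mm over their backs; the gripper's body (76 mm by 85 mm) begins 54 mm behind the grasp point. The pads swing forward as they close: fully open they stand 13 mm farther back than shut.
Start: joints at [-1.375, 0.333, 0.04, 1.465, -0.013, 1.343, -0.059], TCP at [188.858, 621.93, 242.308] pointing down, gripper open.
Joint ranges: [-2.58, 2.58], [-0.38, 2.09], [-1.3, 1.39], [0.25, 2.4], [-1.5, 4.64], [0.08, 2.09], [-2.65, 2.65]. Speed limits (rad/s): [2.22, 2.22, 2.79, 2.79, 3.14, 3.14, 3.14].

### API

Orientations are given as a unit quaternion [w, x, y, z].
In Python, from bench import state, capture, camera_model, finish_job gives the robot as it stands.
- The arm moves only by the tool apply_moves, never from a script. Its argument "targets" is a list of rows, each a list of 6 numbers: the shift along the tool's x, y, z in cm, then the turn, a rotation vector about the tool's x, y, z in degrees. A call has 1 to 20 rows; each row is the pose to reach, as a shift and turn from the pose commanded when the call began, along the tool's axes at that moment; what a row does not reach only later rows make up. A row lasts 1/10 s, in which the tool goes at most 50 mm and 8.59 degrees, less where a joint would pass 70% of its speed; a pose out of reach is approached as far as the arm can. A call with a gripper value outside its range is refused whole. "hand" is the opening in per cent of the stroke, from 0 (shut) to 100 (fully open), set as the call begins (left out, the last holds). The fingers move at their own pace and stop on an object; "force" is the grip in N (left out, the last holds). Time passes only in rows, so rows that repeat a pose let the fingers close. It gives the time, the measured TCP pose, the force and the opening at its end, in the units of the state.
- state(): the state, without advancing time (a new reading comes with each control period).
- capture(name): name is "scene" or "side" or "wrist"; returns (picture, depth): 400x640x3 uint8, red, green, blue; 400x640 float32, mm along the optical axis (not along the pixel's ray), 0 where there is no reading.
- camera_model(name): a dict with "intrinsics" (3x3 intrinsics, pixels), "eye" and "rotation" of the camera in the world; the wrist camera has in their place "T_tool_cam" (4x4, takes a point from camera to tool coordinates, whose origin is the TCP and whose axes are the tool frame's). Camera axes: x right, y up, looking along -z (the intrinsics and any distortion apply to the point x, -y, -z); pixel columns grow to the right and rows downward; lengths in mm; the calibration is good to about 2 mm. A picture is of the moment at which its call begins: read the wrist's pose just before it. camera_model takes no time and is no camera call.
- finish_job(): hands the job in, once; it reports no verdict.
The state is a dict: "time_s": time; "joints": joint angles; "qd": joint speeds; "joint_efforts": joint torques, N m; "ee_pos": TCP position; "orientation": TCP orientation; "force": force on the tool from outside, world axes, zero at the start; "ft_torque": the same for the moment, N m; "finger_gap": opening from 0.0 (shut) to 1.0 (fully open).
Only numpy, scipy, OpenCV 4.12 (cv2) and the standard library are available. Lean on these libraries where they do the work, as an engineer would, in place of code of your own. Each camera call takes 0.05 s, during which the arm holds its last target.

## Working session

There is one attempt and no reset: what is moved stays moved. The work goes in short steps, Python scripts to look and compute and a tool call to move; the robot and the scene stay as the last step left them, time stands still between calls to the robot, and variables do not carry over. Pictures are saved under pics/ and viewed, and the job is handed in when it is done.

Besides the shell and the picture viewer there is one more tool, called after ">>>" as name(argument=value, ...) on one line, values as JSON. apply_moves: Moves the arm, as the interface text tells. Its arguments: {"type":"object","properties":{"targets":{"type":"array","items":{"type":"array","items":{"type":"number"}}},"hand":{"type":"number"},"force":{"type":"number"}},"required":["targets"]}

```bash
mkdir -p pics; ls
python3 - <<'E'
from bench import state, capture, camera_model
import cv2, numpy as np
print(state())
for n in ["scene","side"]:
    m=camera_model(n); print(n,m)
    p,d=capture(n); cv2.imwrite(f"pics/{n}0.png",p[:,:,::-1]); np.save(f"{n}0.npy",d); np.save(f"{n}0p.npy",p)
print(camera_model("wrist"))
s=state();p,d=capture("wrist"); cv2.imwrite("pics/wrist0.png",p[:,:,::-1])
E
```

```text
pics
{'time_s': 0.0, 'joints': array([-1.37521958,  0.33392955,  0.03987358,  1.46631451, -0.01341101,
        1.343277  , -0.05848935]), 'qd': array([ 0.00110993,  0.00015945, -0.00014667,  0.00150687, -0.00034701,
        0.00179964,  0.00060181]), 'joint_efforts': array([ 3.69788013e-04, -6.58560348e+01,  1.36575054e+00, -4.05552113e+01,
        1.68655661e-02,  1.25929643e-02, -5.07328843e-05]), 'ee_pos': array([188.73464098, 621.52478849, 241.38802454]), 'orientation': array([-0.69885401,  0.70002516, -0.10389591,  0.1037954 ]), 'force': array([ 0.27368402, -0.25479045, -0.07973372]), 'ft_torque': array([-0.01749109,  0.00475985, -0.01358371]), 'finger_gap': 1.0001407316469724}
scene {'intrinsics': array([[365.59409976,   0.        , 323.68729513],
       [  0.        , 365.59409976, 200.87610941],
       [  0.        ,   0.        ,   1.        ]]), 'eye': array([ -74.88692906, -662.47950539,  654.20626213]), 'rotation': array([ 0.81823074,  0.46563269, -0.16869623, -0.29193534])}
side {'intrinsics': array([[519.5063912 ,   0.        , 325.75540608],
       [  0.        , 519.5063912 , 192.11586762],
       [  0.        ,   0.        ,   1.        ]]), 'eye': array([  569.52295082, -1460.63045412,   790.58331431]), 'rotation': array([ 0.84481633,  0.53501862,  0.00565285, -0.00291417])}
{'intrinsics': array([[280.83229638,   0.        , 319.66387456],
       [  0.        , 280.83229638, 200.98067133],
       [  0.        ,   0.        ,   1.        ]]), 'T_tool_cam': array([[-1.00670755e-04, -9.51494219e-01, -3.07666609e-01,
        -7.78343598e+01],
       [ 7.87745305e-05,  3.07666602e-01, -9.51494223e-01,
        -1.31875003e+02],
       [ 9.99999992e-01, -1.20023934e-04,  4.39804813e-05,
         6.78339839e-01],
       [ 0.00000000e+00,  0.00000000e+00,  0.00000000e+00,
         1.00000000e+00]])}
```

View pics/scene0.png

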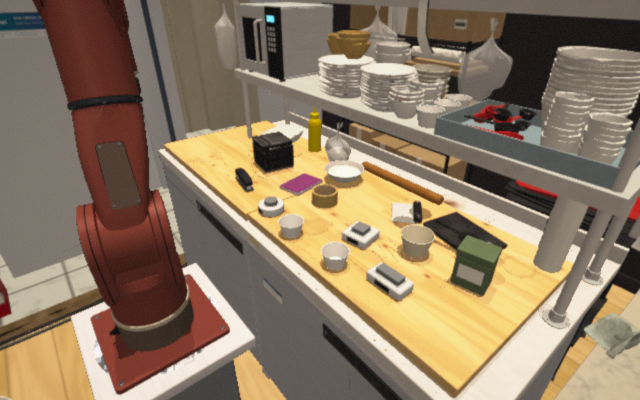

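View pics/side0.png

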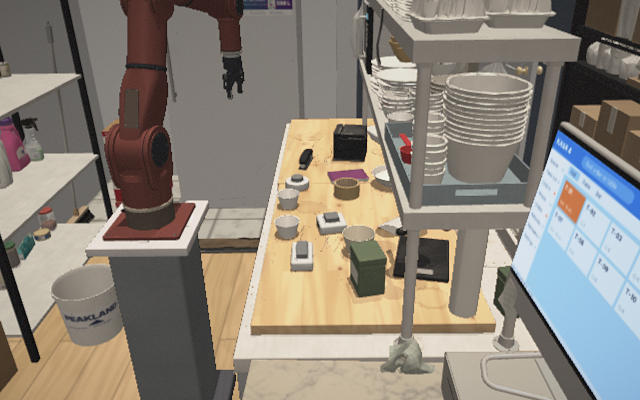

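View pics/wrist0.png

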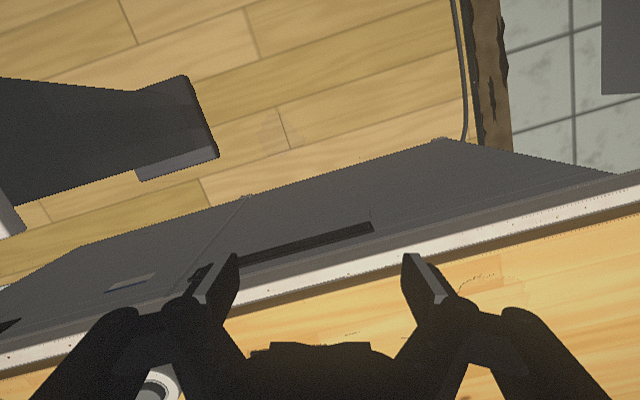

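The scene view shows the round timer near (271,206), the square one near (361,235) and the long one near (390,281). In the side view they are near (297,182), (330,223) and (302,255). Next I enlarge these areas.

```bash
cat > h.py <<'E'
import numpy as np, cv2
from scipy.spatial.transform import Rotation as R
from bench import state, capture, camera_model
def rot(q): return R.from_quat([q[1],q[2],q[3],q[0]]).as_matrix()
def ext(name,s=None):
    m=camera_model(name)
    if name!="wrist": return m["intrinsics"],rot(m["rotation"]),np.array(m["eye"])
    T=m["T_tool_cam"];Rt=rot(s["orientation"])
    return m["intrinsics"],Rt@T[:3,:3],Rt@T[:3,3]+s["ee_pos"]
def ray(E,u,v):
    K,Rm,e=E
    d=np.stack([(u-K[0,2])/K[0,0],-(v-K[1,2])/K[1,1],-np.ones_like(u*1.)],-1)
    return d@Rm.T,e
def cloud(E,d):
    v,u=np.mgrid[:400,:640].astype(float)
    r,e=ray(E,u,v); return e+r*d[...,None]
def proj(E,p):
    K,Rm,e=E; c=(np.asarray(p)-e)@Rm
    return np.stack([K[0,0]*c[...,0]/-c[...,2]+K[0,2],K[1,1]*-c[...,1]/-c[...,2]+K[1,2]],-1)
def tri(E1,p1,E2,p2):
    d1,e1=ray(E1,*map(np.float64,p1));d2,e2=ray(E2,*map(np.float64,p2))
    A=np.stack([d1,-d2],1);t=np.linalg.lstsq(A,e2-e1,rcond=None)[0]
    a=e1+d1*t[0];b=e2+d2*t[1];return (a+b)/2,np.linalg.norm(a-b)
def atz(E,p,z):
    d,e=ray(E,*map(np.float64,p));return e+d*(z-e[2])/d[2]
E
python3 - <<'E'
from h import *
a=np.load("scene0p.npy");b=np.load("side0p.npy")
def crop(im,u,v,w,h,k):return cv2.resize(im[v:v+h,u:u+w],None,fx=k,fy=k,interpolation=cv2.INTER_CUBIC)[:,:,::-1]
cv2.imwrite("pics/sc1.png",crop(a,240,180,190,130,4))
cv2.imwrite("pics/si1.png",crop(b,260,160,130,120,5)[:600])
for n in ["scene","side"]:
    E=ext(n);d=np.load(n+"0.npy");P=cloud(E,d)
    for nm,(u,v) in {"scene":dict(round=(271,203),sq=(361,229),long=(388,275)),"side":dict(round=(297,179),sq=(330,216),long=(302,249))}[n].items():
        print(n,nm,P[v,u].round(1),d[v,u])
E
```

```text
scene round [441.8 232.1  42. ] 1188.5779
scene sq [561.3 -62.1  46.5] 1056.5527
scene long [ 478.4 -240.9   43.4] 893.99164
side round [455.9 229.2  44.4] 1847.3672
side sq [571.5 -62.5  49. ] 1580.8888
side long [ 494.2 -249.8   47.8] 1412.5807
```

View pics/sc1.png

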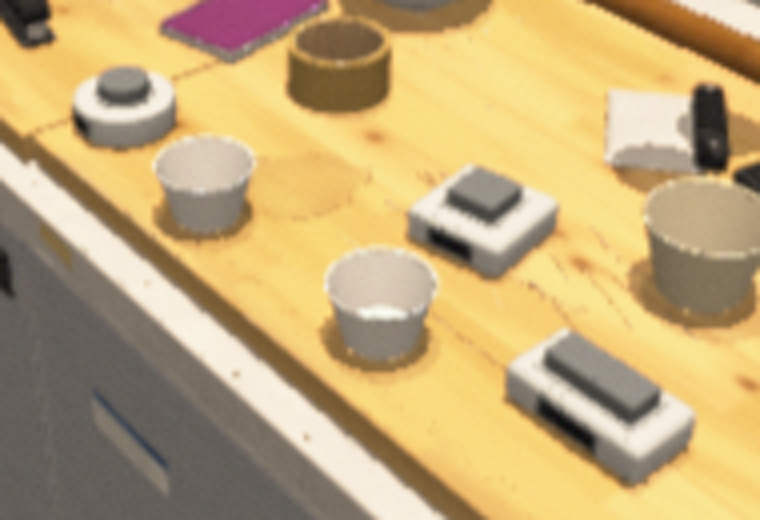

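View pics/si1.png

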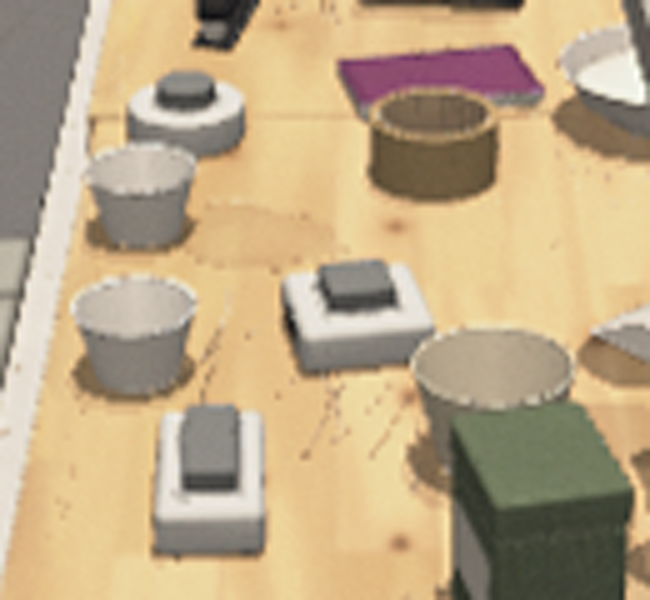

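Run:
```python
from h import *
E1,E2=ext("scene"),ext("side")
f1=lambda p:((p[0]+.5)/4-.5+240,(p[1]+.5)/4-.5+180)
f2=lambda p:((p[0]+.5)/5-.5+260,(p[1]+.5)/5-.5+160)
pts=dict(round=((124,81),(186,84)),sq=((484,189),(357,278)),long=((602,370),(211,441)))
for k,(a,b) in pts.items():
    p,g=tri(E1,f1(a),E2,f2(b)); print(k,p.round(1),"gap",g.round(1),"at z46:",atz(E1,f1(a),46)[:2].round(1),atz(E2,f2(b),46)[:2].round(1))
for n,E in (("scene",E1),("side",E2)):
    d=np.load(n+"0.npy");im=np.load(n+"0p.npy").astype(int);P=cloud(E,d)
    for k,c in dict(round=(455,228),sq=(568,-60),long=(488,-247)).items():
        m=(abs(P[...,2]-46)<8)&(np.hypot(P[...,0]-c[0],P[...,1]-c[1])<60)&(im.max(2)<135)&(im.max(2)-im.min(2)<25)
        q=P[m];print(n,k,m.sum(),q.mean(0).round(1),np.percentile(q,[5,95],axis=0).round(0).tolist())
```

```text
round [453.3 252.6  42.4] gap 3.8 at z46: [448.2 244. ] [454.2 248.7]
sq [574.1 -47.8  42.4] gap 2.9 at z46: [568.5 -53.2] [574.6 -51.8]
long [ 492.5 -235.4   42. ] gap 1.5 at z46: [ 487.9 -239. ] [ 493.2 -240.7]
scene round 22 [442.8 239.   41.7] [[432.0, 232.0, 39.0], [463.0, 253.0, 45.0]]
scene sq 37 [560.8 -60.4  41.6] [[551.0, -72.0, 38.0], [586.0, -42.0, 46.0]]
scene long 67 [ 479.5 -244.    42. ] [[475.0, -272.0, 38.0], [494.0, -209.0, 45.0]]
side round 34 [454.7 235.4  43. ] [[436.0, 228.0, 39.0], [473.0, 247.0, 48.0]]
side sq 47 [573.4 -63.2  43.7] [[553.0, -74.0, 40.0], [595.0, -40.0, 48.0]]
side long 38 [ 492.4 -264.7   43. ] [[478.0, -275.0, 38.0], [506.0, -225.0, 47.0]]
```

Run:
```python
from h import *
s=state();Rt=rot(s["orientation"]);print("tool axes cols\n",Rt.round(3))
print("wristcam at",ext("wrist",s)[2].round(0))
for n in ["scene","side"]:
    P=cloud(ext(n),np.load(n+"0.npy"))
    m=(P[...,2]>75)&(P[...,2]<700)&(P[...,0]>300)&(P[...,0]<900)&(P[...,1]>-600)&(P[...,1]<500)
    q=P[m];c=np.unique((q//[50,50,100]).astype(int),axis=0,return_counts=True)
    for a,b in zip(*c):
        if b>15 and a[0]*50<750: print(n,a*[50,50,100],b)
# deltas
p0=s["ee_pos"]
for k,t in dict(sq=(572,-52,200)).items(): print(k,(Rt.T@(np.array(t)-p0)/10).round(2))
```

```text
tool axes cols
 [[ 0.957 -0.     0.291]
 [-0.291 -0.001  0.957]
 [ 0.    -1.    -0.001]]
wristcam at [115. 645. 373.]
scene [ 600 -450    0] 42
scene [ 600 -450  100] 40
scene [ 600 -400    0] 189
scene [ 600 -400  100] 205
scene [ 600 -350    0] 81
scene [ 600 -350  100] 126
scene [600 450   0] 39
scene [600 450 100] 23
scene [ 650 -450  100] 22
scene [ 650 -400  100] 260
scene [ 650 -350  100] 136
scene [ 650 -150  500] 97
scene [ 650 -100  500] 296
scene [650 450   0] 67
scene [650 450 100] 58
scene [ 700 -600    0] 43
scene [ 700 -600  100] 191
scene [ 700 -600  200] 302
scene [ 700 -600  300] 518
scene [ 700 -600  400] 25
scene [ 700 -550    0] 83
scene [ 700 -550  100] 379
scene [ 700 -550  200] 572
scene [ 700 -550  300] 1604
scene [ 700 -550  400] 511
scene [ 700 -500  200] 186
scene [ 700 -500  300] 1459
scene [ 700 -500  400] 539
scene [ 700 -500  600] 415
scene [ 700 -450  200] 168
scene [ 700 -450  300] 1095
scene [ 700 -450  400] 332
scene [ 700 -450  600] 609
scene [ 700 -400  200] 147
scene [ 700 -400  300] 837
scene [ 700 -400  400] 50
scene [ 700 -400  600] 482
scene
[... 2639 characters left out ...]
00 -200  600] 82
side [ 700 -150  300] 153
side [ 700 -150  600] 61
side [ 700 -100  300] 93
side [ 700 -100  500] 18
side [ 700 -100  600] 124
side [700 -50 300] 202
side [700 -50 400] 37
side [700 -50 600] 38
side [700   0 300] 83
side [700   0 400] 82
side [700   0 600] 38
side [700  50 300] 101
side [700  50 400] 74
side [700  50 600] 32
side [700 100 300] 78
side [700 100 400] 73
side [700 100 600] 34
side [700 150 300] 32
side [700 150 600] 18
side [700 200 300] 53
side [700 200 400] 30
side [700 200 600] 19
side [700 250 300] 102
side [700 250 400] 57
side [700 300 300] 64
side [700 300 400] 34
side [700 350 300] 20
side [700 400 300] 21
side [700 450 300] 23
sq [ 56.24   4.23 -53.32]
```

>>> apply_moves(targets=[[54.8,3.1,-52.5,0,0,0],[54.8,3.1,-52.5,0,0,0],[54.8,3.1,-52.5,0,0,0],[54.8,3.1,-52.5,0,0,0],[54.8,3.1,-52.5,0,0,0],[54.8,3.1,-52.5,0,0,0],[54.8,3.1,-52.5,0,0,0],[54.8,3.1,-52.5,0,0,0],[54.8,3.1,-52.5,0,0,0],[54.8,3.1,-52.5,0,0,0],[54.8,3.1,-52.5,0,0,0],[54.8,3.1,-52.5,0,0,0],[54.8,3.1,-52.5,0,0,0],[54.8,3.1,-52.5,0,0,0],[54.8,3.1,-52.5,0,0,0],[54.8,3.1,-52.5,0,0,0],[54.8,3.1,-52.5,0,0,0],[54.8,3.1,-52.5,0,0,0]], hand=0, force=40)

```text
time_s: 1.95
ee_pos: [560.2, -38.4, 210.9]
orientation: [0.7, -0.699, 0.104, -0.103]
force: [-0.4, 0.9, -0.2]
finger_gap: 0.002
```

Run:
```python
from h import *
import pickle
s=state();print(s);p,d=capture("wrist"); cv2.imwrite("pics/wrist1.png",p[:,:,::-1]);pickle.dump((s,p,d),open("w1.pkl","wb"))
```

```text
{'time_s': 1.95, 'joints': array([-0.59442104,  0.19373814,  0.66772926,  1.75403099, -0.12678788,
        1.23829155,  1.38261587]), 'qd': array([-0.01903448, -0.01381892, -0.01484885,  0.00742353,  0.0011463 ,
       -0.00013551,  0.00143253]), 'joint_efforts': array([  1.81125026, -43.14963698,   6.62049875, -39.30733681,
         0.16669636,  -0.05235901,   0.08665471]), 'ee_pos': array([560.19763932, -38.44648198, 210.93465737]), 'orientation': array([ 0.69955587, -0.69940077,  0.10397744, -0.10319319]), 'force': array([-0.41801503,  0.88784647, -0.2074683 ]), 'ft_torque': array([-0.01754641, -0.022169  ,  0.00385087]), 'finger_gap': 0.0019951586454006434}
```

View pics/wrist1.png

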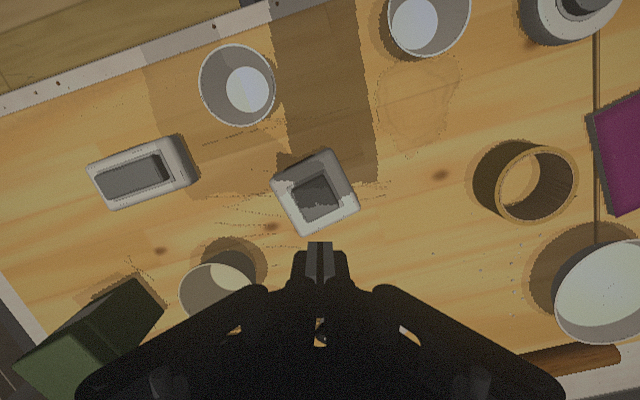

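The wrist view shows the square key near (316,192), the long key near (135,176) and the round timer near (585,5), partly cut off. I enlarge the square and long keys.

Run:
```python
from h import *
import pickle
s,p,d=pickle.load(open("w1.pkl","rb"));E=ext("wrist",s)
a=cv2.resize(p[140:240,260:370],None,fx=5,fy=5,interpolation=cv2.INTER_CUBIC)
b=cv2.resize(p[125:215,80:205],None,fx=3,fy=3,interpolation=cv2.INTER_CUBIC)
c=np.zeros((500,550+375,3),np.uint8);cv2.imwrite("pics/w1a.png",a[:,:,::-1]);cv2.imwrite("pics/w1b.png",cv2.resize(b,None,fx=1.6,fy=1.6)[:,:,::-1])
P=cloud(E,d)
for n,(u,v) in dict(sq=(316,188),long=(130,178),tbl=(240,190),sqcase=(350,200)).items(): print(n,P[v,u].round(1))
```

```text
sq [562.4 -42.6  45. ]
long [ 493.1 -231.7   46.2]
tbl [ 5.486e+02 -1.397e+02 -2.000e-01]
sqcase [591.4 -10.2  30.8]
```

View pics/w1a.png

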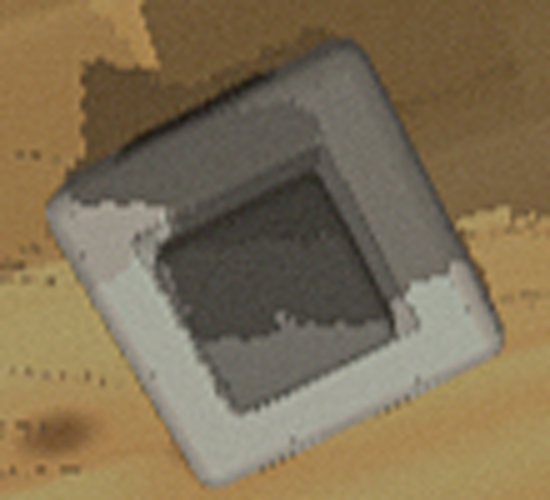

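View pics/w1b.png

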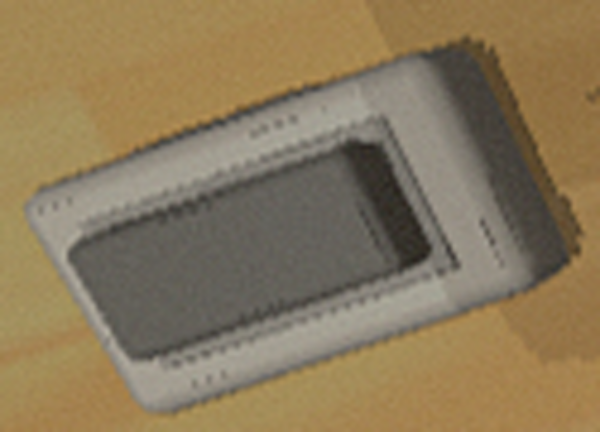

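Run:
```python
from h import *
import pickle
s,p,d=pickle.load(open("w1.pkl","rb"));E=ext("wrist",s)
E1,E2=ext("scene"),ext("side")
sq=atz(E,(315.2,197.6),46);lo=atz(E,(129.2,177.7),46);print(sq.round(1),lo.round(1))
f1=lambda p:((p[0]+.5)/4-.5+240,(p[1]+.5)/4-.5+180)
f2=lambda p:((p[0]+.5)/5-.5+260,(p[1]+.5)/5-.5+160)
for w,a,b in (((315.2,197.6),(484,189),(357,278)),((129.2,177.7),(602,370),(211,441))):
    for EE,q in((E1,f1(a)),(E2,f2(b))):
        x,g=tri(E,w,EE,q);print(x.round(1),g.round(1))
Rt=rot(s["orientation"]);print((Rt.T@(np.array([*sq[:2],130])-s["ee_pos"])/10).round(2))
```

```text
[572.4 -46.6  46. ] [ 492.5 -232.6   46. ]
[574.3 -47.4  40.2] 0.6
[573.9 -46.8  43.1] 1.4
[ 492.5 -235.8   41.3] 0.5
[ 492.7 -235.1   42.6] 0.2
[ 1.41  8.09 -0.43]
```

>>> apply_moves(targets=[[1.4,4.0,-0.4,0,0,0],[1.4,8.0,-0.4,0,0,0],[1.4,10.0,-0.4,0,0,0],[1.4,10.0,-0.4,0,0,0],[1.4,10.0,-0.4,0,0,0]])

```text
time_s: 2.5
ee_pos: [572.9, -46.2, 112.1]
orientation: [0.7, -0.699, 0.103, -0.103]
force: [0.7, 0.7, 0.2]
finger_gap: 0.0
```

Run:
```python
from h import *
import pickle
s=state();print(s["ee_pos"],s["force"],s["orientation"]);p,d=capture("wrist"); cv2.imwrite("pics/wrist2.png",p[:,:,::-1]);pickle.dump((s,p,d),open("w2.pkl","wb"))
E=ext("wrist",s);P=cloud(E,d)
print(proj(E,[[572.4,-46.6,46],[s["ee_pos"][0],s["ee_pos"][1],46]]))
```

```text
[572.93330802 -46.19478043 112.05083414] [0.67173115 0.70476775 0.16703438] [ 0.699711   -0.69935338  0.10321343 -0.10322964]
[[318.01547529 217.91391081]
 [318.73340325 218.39961845]]
```

View pics/wrist2.png

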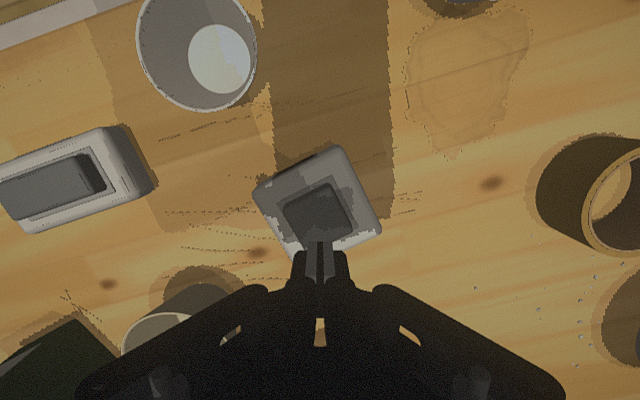

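Run:
```python
from h import *
import pickle
s,p,d=pickle.load(open("w2.pkl","rb"));E=ext("wrist",s);s1,p1,d1=pickle.load(open("w1.pkl","rb"));Ea=ext("wrist",s1)
x,g=tri(Ea,(315.2,197.6),E,(319,215.5));print(x.round(1),g.round(1))
P=cloud(E,d);Rt=rot(s["orientation"])
for v in range(236,262,3):
    print(v,[((P[v,u]-s["ee_pos"])@Rt).round(0).tolist() for u in (312,319,327)])
print("keytop z",P[200:225,305:335,2].mean())
print(state()["force"])
```

```text
[579.1 -48.5  22.9] 1.1
236 [[14.0, 66.0, -5.0], [15.0, 66.0, 0.0], [15.0, 66.0, 6.0]]
239 [[17.0, 66.0, -5.0], [17.0, 66.0, 0.0], [17.0, 66.0, 6.0]]
242 [[-10.0, 5.0, -3.0], [-10.0, 5.0, 0.0], [-10.0, 5.0, 5.0]]
245 [[-10.0, 2.0, -3.0], [-10.0, 2.0, 0.0], [-11.0, 0.0, 4.0]]
248 [[-10.0, -2.0, -3.0], [-11.0, -3.0, 0.0], [-10.0, -2.0, 4.0]]
251 [[-10.0, -5.0, -3.0], [-10.0, -5.0, 0.0], [-10.0, -4.0, 4.0]]
254 [[-10.0, -8.0, -3.0], [-10.0, -8.0, 0.0], [-11.0, -9.0, 4.0]]
257 [[-11.0, -12.0, -3.0], [-10.0, -11.0, 0.0], [-11.0, -12.0, 4.0]]
260 [[-10.0, -13.0, -3.0], [-10.0, -14.0, 0.0], [-11.0, -14.0, 4.0]]
keytop z 47.052114330719526
[ 0.5512102  -0.16014226  0.48030632]
```

>>> apply_moves(targets=[[0,3.0,0,0,0,0],[0,4.8,0,0,0,0],[0,4.8,0,0,0,0],[0,4.8,0,0,0,0],[0,4.8,0,0,0,0]])

```text
time_s: 3.05
ee_pos: [574.1, -47.5, 65.2]
orientation: [0.7, -0.699, 0.103, -0.105]
force: [0.1, -0.4, -0.2]
finger_gap: 0.002
```

>>> apply_moves(targets=[[0,0.15,0,0,0,0],[0,0.3,0,0,0,0],[0,0.45,0,0,0,0],[0,0.6,0,0,0,0],[0,0.6,0,0,0,0]])

```text
time_s: 3.55
ee_pos: [572.7, -47.5, 57.1]
orientation: [-0.699, 0.7, -0.104, 0.104]
force: [-0.9, -0.6, -0.8]
finger_gap: 0.001
```

>>> apply_moves(targets=[[0,0.1,0,0,0,0],[0,0.2,0,0,0,0],[0,0.3,0,0,0,0],[0,0.3,0,0,0,0]])

```text
time_s: 3.95
ee_pos: [572.9, -47.6, 54.3]
orientation: [-0.699, 0.699, -0.104, 0.104]
force: [-0.5, 0.4, 2.3]
finger_gap: 0.002
```

>>> apply_moves(targets=[[0,0.15,0,0,0,0],[0,0.3,0,0,0,0],[0,0.45,0,0,0,0],[0,0.6,0,0,0,0],[0,0.6,0,0,0,0]])

```text
time_s: 4.45
ee_pos: [572.9, -47.6, 48.1]
orientation: [-0.699, 0.699, -0.104, 0.104]
force: [-1.0, -0.3, 2.6]
finger_gap: 0.002
```

>>> apply_moves(targets=[[0,0.1,0,0,0,0],[0,0.2,0,0,0,0],[0,0.2,0,0,0,0]])

```text
time_s: 4.75
ee_pos: [572.9, -47.6, 46.3]
orientation: [-0.699, 0.699, -0.104, 0.104]
force: [-0.8, -0.1, 3.4]
finger_gap: 0.002
```

>>> apply_moves(targets=[[0,0.1,0,0,0,0],[0,0.1,0,0,0,0]])

```text
time_s: 4.95
ee_pos: [573.0, -47.6, 45.5]
orientation: [0.699, -0.699, 0.104, -0.104]
force: [-2.6, 0.4, 5.3]
finger_gap: -0.004
```

>>> apply_moves(targets=[[0,-1.0,0,0,0,0],[0,-5,0,0,0,0],[0,-10.0,0,0,0,0],[0,-13.0,0,0,0,0],[0,-13.0,0,0,0,0],[0,-13.0,0,0,0,0]])

```text
time_s: 5.55
ee_pos: [573.2, -47.4, 176.0]
orientation: [0.7, -0.699, 0.103, -0.104]
force: [-0.5, 0.0, -0.5]
finger_gap: -0.003
```

Run:
```python
from h import *
import pickle
s=state();print(s["ee_pos"],s["force"],s["orientation"]);p,d=capture("wrist"); cv2.imwrite("pics/wrist3.png",p[:,:,::-1]);pickle.dump((s,p,d),open("w3.pkl","wb"))
E=ext("wrist",s);P=cloud(E,d)
u,v=proj(E,[572.4,-46.6,38]).round().astype(int);print(u,v,P[v-6:v+7,u-6:u+7,2].mean(),P[v-6:v+7,u-6:u+7,2].std())
```

```text
[573.1815452  -47.38011324 175.99946444] [-0.50523031  0.03608426 -0.45619265] [ 0.69972767 -0.69916784  0.10329825 -0.10428322]
319 191 38.676853485326454 20.771322287128285
```

View pics/wrist3.png

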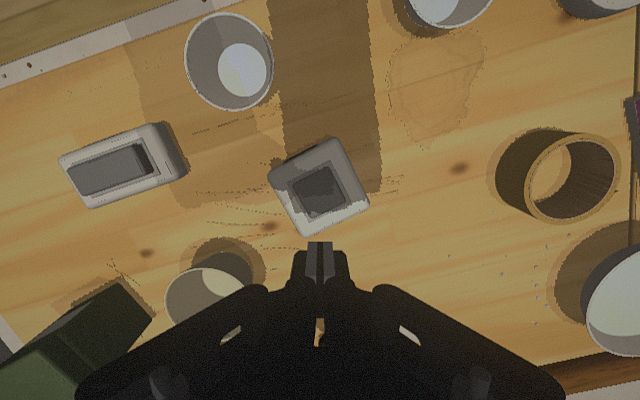

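Run:
```python
from h import *
import pickle
s,p,d=pickle.load(open("w3.pkl","rb"))
E=ext("wrist",s);P=cloud(E,d);d=d
u,v=319,191
print("key z",np.median(P[v-6:v+7,u-6:u+7,2]));print("case",np.median(P[215:222,305:315,2]))
```

```text
key z 37.05644970056409
case 31.065188064210332
```

>>> apply_moves(targets=[[-20.4,0,24.7,0,0,0],[-20.4,0,24.7,0,0,0],[-20.4,0,24.7,0,0,0],[-20.4,0,24.7,0,0,0],[-20.4,0,24.7,0,0,0],[-20.4,0,24.7,0,0,0],[-20.4,0,24.7,0,0,0],[-20.4,0,24.7,0,0,0],[-20.4,0,24.7,0,0,0],[-20.4,0,24.7,0,0,0]])

```text
time_s: 6.6
ee_pos: [449.7, 246.5, 174.6]
orientation: [-0.699, 0.7, -0.105, 0.104]
force: [0.1, -1.1, 0.2]
finger_gap: -0.0
```

Run:
```python
from h import *
import pickle
s=state();print(s["ee_pos"],s["force"],s["orientation"],s["joints"]);p,d=capture("wrist"); cv2.imwrite("pics/wrist4.png",p[:,:,::-1]);pickle.dump((s,p,d),open("w4.pkl","wb"))
cv2.imwrite("pics/w4a.png",cv2.resize(p[120:260,240:400],None,fx=4,fy=4,interpolation=cv2.INTER_CUBIC)[:,:,::-1])
```

```text
[449.73690799 246.46407634 174.5772873 ] [ 0.11865257 -1.12995907  0.21308353] [-0.69880228  0.69987075 -0.10477031  0.10430482] [-1.01369602  0.10149424  0.45546488  1.90190365 -0.04805142  1.15039604
  0.73345472]
```

View pics/wrist4.png

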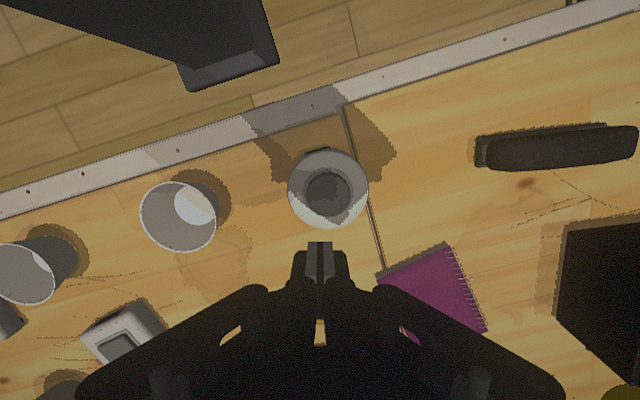

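View pics/w4a.png

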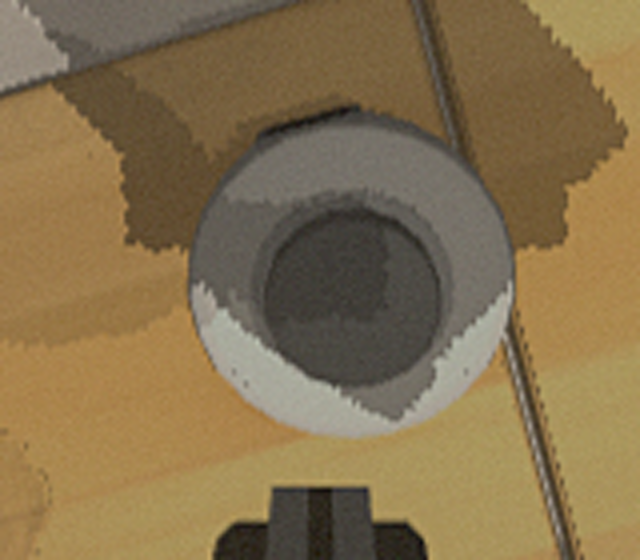

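The square key's top now measures z 37, down from about 46. In the wrist view the round key's top is centred at about (327.6,193.9).

Run:
```python
from h import *
import pickle
s,p,d=pickle.load(open("w4.pkl","rb"));E=ext("wrist",s);P=cloud(E,d)
x=atz(E,(327.6,193.9),46);print(x.round(1),"key z",np.median(P[188:200,321:334,2]),P[194,328].round(1))
f1=lambda p:((p[0]+.5)/4-.5+240,(p[1]+.5)/4-.5+180)
f2=lambda p:((p[0]+.5)/5-.5+260,(p[1]+.5)/5-.5+160)
print(tri(E,(327.6,193.9),ext("scene"),f1((124,81))),tri(E,(327.6,193.9),ext("side"),f2((186,84))))
Rt=rot(s["orientation"]);print((Rt.T@(x-s["ee_pos"])/10).round(2))
```

```text
[451.3 254.5  46. ] key z 45.3511223033656 [451.8 254.8  44.9]
(array([453.57574127, 253.97596452,  39.30372818]), np.float64(0.7109808324966022)) (array([453.00853831, 254.47621167,  43.18274737]), np.float64(1.7742537706789405))
[-0.08 12.86  0.83]
```

>>> apply_moves(targets=[[0,1.0,0.8,0,0,0],[0,5.0,0.8,0,0,0],[0,9.0,0.8,0,0,0],[0,11.0,0.8,0,0,0],[0,11.4,0.8,0,0,0],[0,11.4,0.8,0,0,0],[0,11.4,0.8,0,0,0],[0,11.4,0.8,0,0,0]])

```text
time_s: 7.45
ee_pos: [452.7, 256.3, 62.6]
orientation: [0.7, -0.699, 0.103, -0.104]
force: [-0.3, -0.1, 0.3]
finger_gap: 0.002
```

>>> apply_moves(targets=[[0,0.15,0,0,0,0],[0,0.3,0,0,0,0],[0,0.45,0,0,0,0],[0,0.6,0,0,0,0],[0,0.6,0,0,0,0],[0,0.6,0,0,0,0]])

```text
time_s: 8.05
ee_pos: [451.9, 255.8, 55.4]
orientation: [0.699, -0.699, 0.104, -0.104]
force: [0.1, 0.2, 1.7]
finger_gap: 0.001
```

Contact has just begun. I press about 9 mm more.

>>> apply_moves(targets=[[0,0.15,0,0,0,0],[0,0.3,0,0,0,0],[0,0.45,0,0,0,0],[0,0.6,0,0,0,0],[0,0.75,0,0,0,0],[0,0.9,0,0,0,0],[0,0.9,0,0,0,0]])

```text
time_s: 8.75
ee_pos: [451.9, 255.8, 46.3]
orientation: [0.699, -0.699, 0.104, -0.104]
force: [-1.0, 0.8, 5.2]
finger_gap: -0.0
```

>>> apply_moves(targets=[[0,0.1,0,0,0,0],[0,0.1,0,0,0,0]])

```text
time_s: 8.95
ee_pos: [451.9, 255.9, 45.5]
orientation: [0.7, -0.699, 0.104, -0.104]
force: [-1.6, 0.1, 6.6]
finger_gap: 0.001
```

>>> apply_moves(targets=[[0,-1.0,0,0,0,0],[0,-5,0,0,0,0],[0,-10.0,0,0,0,0],[0,-13.0,0,0,0,0],[0,-13.0,0,0,0,0],[0,-13.0,0,0,0,0]])

```text
time_s: 9.55
ee_pos: [451.8, 255.7, 175.9]
orientation: [0.7, -0.699, 0.104, -0.104]
force: [0.2, -1.1, 0.4]
finger_gap: -0.001
```

Run:
```python
from h import *
import pickle
s=state();p,d=capture("wrist");cv2.imwrite("pics/wrist5.png",p[:,:,::-1])
E=ext("wrist",s);P=cloud(E,d);u,v=proj(E,[451.5,254.5,37]).round().astype(int)
print(s["ee_pos"],s["force"],u,v,"key z",np.median(P[v-6:v+7,u-6:u+7,2]))
```

```text
[451.81791563 255.67401195 175.87510283] [ 0.24605648 -1.0810374   0.40522448] 318 192 key z 37.05197820824333
```

View pics/wrist5.png

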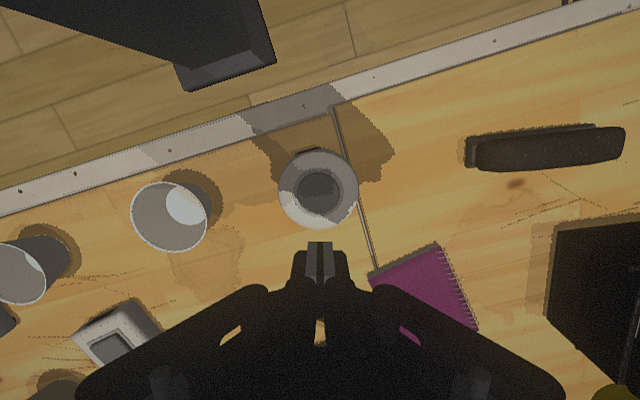

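>>> apply_moves(targets=[[18.1,0,-45.5,0,0,0],[18.1,0,-45.5,0,0,0],[18.1,0,-45.5,0,0,0],[18.1,0,-45.5,0,0,0],[18.1,0,-45.5,0,0,0],[18.1,0,-45.5,0,0,0],[18.1,0,-45.5,0,0,0],[18.1,0,-45.5,0,0,0],[18.1,0,-45.5,0,0,0],[18.1,0,-45.5,0,0,0],[18.1,0,-45.5,0,0,0],[18.1,0,-45.5,0,0,0],[18.1,0,-45.5,0,0,0],[18.1,0,-45.5,0,0,0]])

```text
time_s: 11.0
ee_pos: [492.8, -230.7, 174.8]
orientation: [0.7, -0.699, 0.103, -0.103]
force: [-0.4, -1.2, 0.2]
finger_gap: 0.004
```

Run:
```python
from h import *
import pickle
s=state();print(s["ee_pos"],s["force"],s["orientation"],s["joints"]);p,d=capture("wrist"); cv2.imwrite("pics/wrist6.png",p[:,:,::-1]);pickle.dump((s,p,d),open("w6.pkl","wb"))
cv2.imwrite("pics/w6a.png",cv2.resize(p[120:260,240:400],None,fx=4,fy=4,interpolation=cv2.INTER_CUBIC)[:,:,::-1])
```

```text
[ 492.8070637  -230.65151798  174.83281776] [-0.43212504 -1.20071937  0.1840415 ] [ 0.69976677 -0.69933722  0.10341948 -0.10275379] [-0.43268932  0.2217558   0.90440191  1.84610499 -0.18963489  1.16471272
  1.81367735]
```

View pics/wrist6.png

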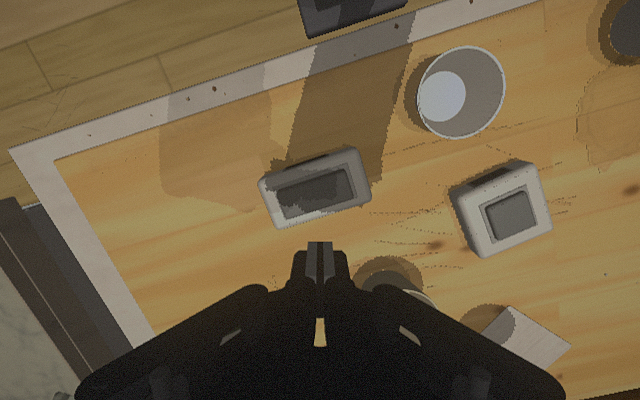

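View pics/w6a.png

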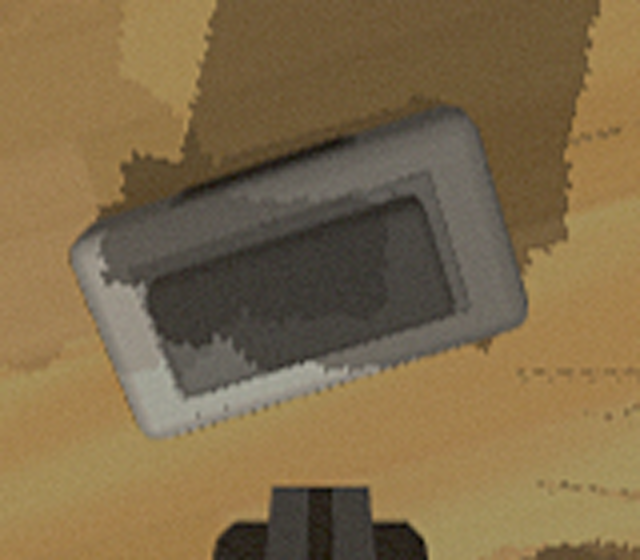

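Run:
```python
from h import *
import pickle
s,p,d=pickle.load(open("w6.pkl","rb"));E=ext("wrist",s);P=cloud(E,d)
x=atz(E,(315.1,193.9),46);print(x.round(1),"key z",np.median(P[188:200,308:322,2]))
f1=lambda p:((p[0]+.5)/4-.5+240,(p[1]+.5)/4-.5+180)
f2=lambda p:((p[0]+.5)/5-.5+260,(p[1]+.5)/5-.5+160)
print(tri(E,(315.1,193.9),ext("scene"),f1((602,370))),tri(E,(315.1,193.9),ext("side"),f2((211,441))))
Rt=rot(s["orientation"]);print((Rt.T@(x-s["ee_pos"])/10).round(2))
print(proj(E,[[640,-390,0],[640,-390,111]]))
p,d=capture("side");cv2.imwrite("pics/side1.png",p[:,:,::-1])
```

```text
[ 490.9 -233.9   46. ] key z 45.63818514771373
(array([ 492.85116915, -234.77692528,   40.19405386]), np.float64(0.799371378334074)) (array([ 492.40422594, -234.27767942,   41.96490746]), np.float64(0.7343141340052471))
[-0.07 12.88 -0.38]
[[236.20924117 319.72361338]
 [203.2877576  402.3744793 ]]
```

View pics/side1.png

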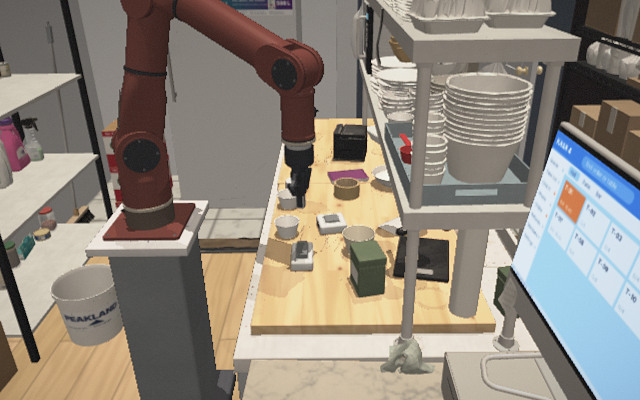

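>>> apply_moves(targets=[[-0.1,1.0,-0.4,0,0,0],[-0.1,5.0,-0.4,0,0,0],[-0.1,9.0,-0.4,0,0,0],[-0.1,11.0,-0.4,0,0,0],[-0.1,11.4,-0.4,0,0,0],[-0.1,11.4,-0.4,0,0,0],[-0.1,11.4,-0.4,0,0,0],[-0.1,11.4,-0.4,0,0,0]])

```text
time_s: 11.9
ee_pos: [491.6, -236.1, 62.6]
orientation: [0.699, -0.699, 0.103, -0.105]
force: [-1.0, 0.8, 0.2]
finger_gap: 0.002
```

>>> apply_moves(targets=[[0,0.15,0,0,0,0],[0,0.3,0,0,0,0],[0,0.45,0,0,0,0],[0,0.6,0,0,0,0],[0,0.6,0,0,0,0],[0,0.6,0,0,0,0]])

```text
time_s: 12.5
ee_pos: [490.8, -235.7, 55.4]
orientation: [0.699, -0.699, 0.104, -0.104]
force: [0.3, 1.0, 1.2]
finger_gap: 0.0
```

>>> apply_moves(targets=[[0,0.15,0,0,0,0],[0,0.3,0,0,0,0],[0,0.45,0,0,0,0],[0,0.6,0,0,0,0],[0,0.75,0,0,0,0],[0,0.9,0,0,0,0],[0,0.9,0,0,0,0]])

```text
time_s: 13.2
ee_pos: [490.8, -235.8, 46.3]
orientation: [-0.699, 0.699, -0.104, 0.104]
force: [0.5, 0.8, 4.8]
finger_gap: -0.004
```

>>> apply_moves(targets=[[0,0.1,0,0,0,0],[0,0.1,0,0,0,0]])

```text
time_s: 13.4
ee_pos: [490.8, -235.8, 45.5]
orientation: [0.699, -0.699, 0.104, -0.104]
force: [-0.1, 1.0, 6.8]
finger_gap: -0.001
```

>>> apply_moves(targets=[[0,-1.0,0,0,0,0],[0,-5,0,0,0,0],[0,-10.0,0,0,0,0],[0,-13.0,0,0,0,0],[0,-15.0,0,0,0,0],[0,-15.0,0,0,0,0],[0,-15.0,0,0,0,0],[0,-15.0,0,0,0,0]])

```text
time_s: 14.2
ee_pos: [489.9, -235.5, 194.3]
orientation: [0.699, -0.699, 0.105, -0.103]
force: [-0.5, 0.2, 0.1]
finger_gap: 0.003
```

Run:
```python
from h import *
s=state();p,d=capture("wrist");cv2.imwrite("pics/wrist7.png",p[:,:,::-1])
E=ext("wrist",s);P=cloud(E,d)
print(s["ee_pos"],s["force"])
for c in ([491,-234,37],[572.4,-46.6,37]):
    u,v=proj(E,c).round().astype(int);print(u,v,"key z",np.median(P[v-5:v+6,u-5:u+6,2]))
for n in ("scene","side"):
    p,d=capture(n);cv2.imwrite(f"pics/{n}9.png",p[:,:,::-1]);o=np.load(n+"0p.npy")
    cv2.imwrite(f"pics/{n}9d.png",cv2.absdiff(p,o).max(2)*3)
```

```text
[ 489.94976136 -235.4736272   194.34584114] [-0.50050859  0.18640728  0.06052619]
321 188 key z 37.06672004311571
507 209 key z 37.14527375275122
```

View pics/wrist7.png

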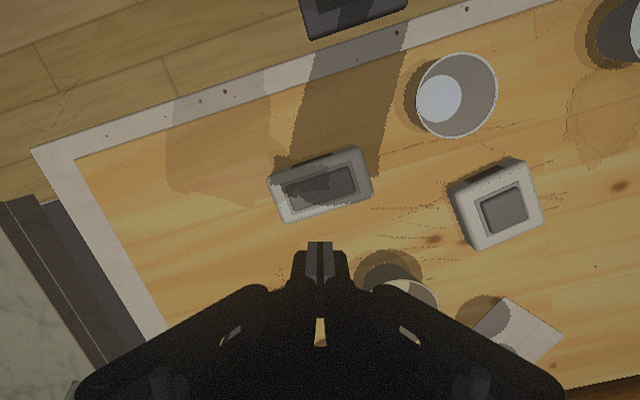

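View pics/scene9.png

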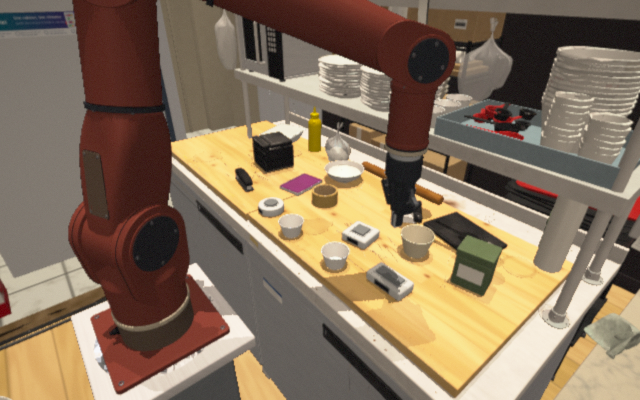

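View pics/side9.png

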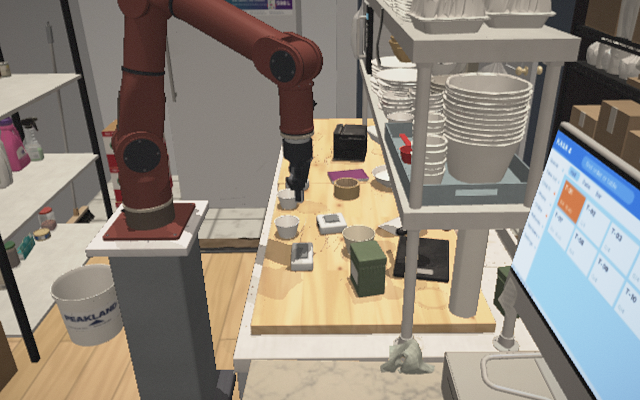

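All three keys are down: scene pixels (271,204), (361,232) and (389,279). Everything else stands where it was, and the arm is clear. I hand in.

```bash
python3 -c "
from bench import finish_job,state
print(state()['qd'].round(3),state()['force']);print(finish_job())"
```

```text
[ 0.002 -0.001  0.    -0.005 -0.     0.004 -0.   ] [ 0.54450253 -0.69752027 -1.07787866]
the job is handed in; nothing more can be done
None
```

I started all three timers in the order asked: square, then round, then long. I pressed each with the closed fingertips straight down, and the vertical force read 5 to 7 N at most. The job was handed in at about 14.4 s of the 45 s allowed.

**Keys:** the wrist depth put each key top at about z = 37 mm after release. Before the presses they stood at about 45–47 mm, so each key went down about 8–9 mm, against the 5 mm needed to run. The square key still measured 37 mm when I rechecked it at the end. I did not measure the round key again after its first check.

**Table:** in the last pictures, judged by eye, the timers and bystanders stood where they were, and the arm was raised clear of everything.

**Check that disagreed:** working out the key heights from the scene or side view together with the wrist view gave 39–43 mm, lower than the 46 mm expected. Triangulating the square key from two wrist positions, which were too close together for a reliable height, gave 23 mm. I relied on the wrist depth and on the contact force, which first showed with the fingertips at about 44–45 mm.

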